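Find the tight spot in a guide rail with a feeler blade

ROBOT

A 6-joint arm with a two-finger parallel gripper is mounted at the origin on the work surface; the furniture and walls round the work are solid. World frame = base frame: x ahead of the robot, y to its left, z up, the work surface at z = 0. Lengths are in mm, angles in rad, forces in N, time in s.
With the tool pointing down it reaches from about 350 to 775 mm from the base axis. Payload 5.5 kg.
Tool frame: the origin (TCP) lies midway between the tips of the shut fingers; the grasp point (between the pads) lies 19 mm behind it (robot.tcp_to_grasp is the distance from the TCP to the grasp point, in mm); z points along the fingers, y is the direction in which the jaws open and shut (so a half turn about z gives the same grasp; the last joint's range is limited). The gripper opens to 85 mm and grips with 20 to 120 N. Pads are 22 mm wide; open, the fingers measure 114 mm over their backs; the gripper's body (76 mm by 85 mm) begins 54 mm behind the grasp point. The pads swing forward as they close: fully open they stand 13 mm farther back than shut.
Start: joints at [-0.14, 0.313, 0.046, 1.304, 0, 1.431], TCP at [575.041, -0.015, 231.323] pointing down, gripper open.
Joint ranges: [-2.76, 2.76], [-0.86, 1.69], [-1.03, 1.26], [-2.2, 2.34], [-1.47, 1.5], [-3.14, 3.14]. Speed limits (rad/s): [2.57, 2.57, 3.14, 3.14, 3.14, 3.14].

INTERFACE

Orientations are given as a rotation vector (axis times angle).
In Python, from plant import robot gives the robot as it stands. The module is installed in compiled form; this text tells all that it offers.
- The arm moves only by the tool play_rows, never from a script. Its argument "increments" is a list that holds one entry, the list of rows, each a list of 5 numbers: the closure in counts, from 0 (fully open) to 255 (shut), then the shift along the world's x, y, z in mm, then the turn about the world's z in rad. In form: [[[fingers, dx, dy, dz, twist], ...]]. A call has 1 to 5 rows; each row shifts and turns the commanded pose from where the row before left it; what a row does not reach is not made up. A row lasts 1/10 s, in which the tool goes at most 50 mm and 8.59 degrees, less where a joint would pass 70% of its speed; a pose out of reach is approached as far as the arm can. A call is refused whole if a number of a shift passes 50 or a number of a turn 0.15, either way. A call with a gripper value outside its range is refused whole. The fingers move at their own pace and stop on an object; "squeeze" is the grip in N (left out, the last holds). Time passes only in rows, so rows that do not move let the fingers close. It gives the time, the measured TCP pose, the force and the opening at its end, in the units of the state.
- robot.sense(): the state, without advancing time (a new reading comes with each control period).
- robot.read_camera(name): name is "scene" or "side" or "wrist"; returns a dict with "image" (480x640x3 uint8, blue, green, red), "K" (3x3 intrinsics, pixels), "dist_coeffs" ([k1, k2, p1, p2, k3] as OpenCV has them; the pictures are not rectified), "world_from_camera" (4x4, takes a point from camera to world coordinates). Camera axes: x right, y down, z forward; pixel columns grow to the right and rows downward; lengths in mm; the calibration is good to about 2 mm. A picture is of the moment at which its call begins. There is no depth.
- robot.sign_off(): hands the job in, once; it reports no verdict.
Trained networks look in a picture, given as the dict that the camera call returned (one of the last four; its "shot" number tells which), for a name from the list of things; names that differ only in an ending like _2 or _b are one class to them, and where a whole thing is asked for, a point or a joint stands for the part that bears it (a point fixed in the world has none). Each returns a list of dicts, best first, with "p" (0 to 1); they miss things now and then, are a little off and sometimes report something else, mostly with a low value. They report only what shows in the picture. A call takes as long as a camera call. They do not tell look-alikes from the thing itself.
- robot.find_in(picture, query): "extent" ([left, top, right, bottom] in pixels, round what is visible of it).
- robot.silhouettes(picture, query): "region" (480x640 bool, what is visible of it) and "extent" ([left, top, right, bottom] in pixels, round what is visible of it).
The state is a dict: "clock": time; "qpos": joint angles; "qvel": joint speeds; "tau": joint torques, N m; "eef_pos": TCP position; "eef_rot": TCP orientation; "force": force on the tool from outside, world axes, zero at the start; "torque": the same for the moment, N m; "gripper_width": finger opening in mm.
Only numpy, scipy, OpenCV 4.12 (cv2) and the standard library are available. Lean on these libraries where they do the work, as an engineer would, in place of code of your own. Each camera call takes 0.05 s, during which the arm holds its last target. There are 200 camera calls.

TASK

Take the orange-handled feeler blade out of its blue stand and set it upright, right down on the floor, in the wide green-marked entry bay of the aluminium guide rail. Then slide it along the straight wall into the narrow slot, feeling for the hidden sprung shoe that pinches the slot somewhere along it: push on gently until the blade is snug (a clear drag of about 8 N), do not force it on through the pinch, and let go, leaving it standing there to mark the tight spot. Leave the beakers and the bottle alone.

Things in the scene. Friction and masses are not known exactly. Their poses are not given: they have to be found in the camera images.
- blade: Loose feeler blade, about 0.12 kg, upright in the stand: steel, 50 mm long (x axis) x 5 mm thick (y axis) x 54 mm high, upright edges rounded, under an orange handle block 40 (x) x 18 (y) x 44 mm high. Origin at the centre of the blade's bottom edge, z up; handle from z = 50 to 94 mm. Same shape either way round. Grip the handle across its 18 mm.
- stand: Fixed blue block, 84 (x) x 44 (y) x 30 mm high, with a slot 52 x 7 mm along its x axis, 22 mm deep, in which the blade stands (its bottom 8 mm above the worktop). Origin at the centre of the underside. Its place and yaw vary.
- rail: Fixed aluminium guide rail, 230 mm along its x axis, on a dark foot plate; a groove along x, open at the top, floor 12 mm and top 52 mm above the worktop. Origin on the worktop, z up. The straight wall (scale ticks on top) has its inner face at y = -5 mm all along. The wide entry bay (green mark) is at the +x end. Place and yaw vary.
- bay (a point): Middle of the entry bay at its floor: (88, 4.5, 12) mm in the rail's frame, same axes. The bay is 19 mm wide (y = -5 to +14 mm), from x = 62 to 115 mm and open at the +x end; the 50 mm blade just fits here. From x = 62 to 45 mm a slanting wall narrows it to the slot.
- slot (a point): Start of the narrow slot at its floor: (45, -1.5, 12) mm in the rail's frame, same axes. From here to x = -115 mm the slot is 7 mm wide (y = -5 to +2 mm). A blade along x against the straight wall has its centre at y = -2.5 mm and slides towards -x.
- beaker_01: Loose glass beaker, 61 x 64 x 72 mm high, bystander; origin at the centre of its underside.
- beaker_02: Loose glass beaker, 61 x 64 x 72 mm high, bystander; origin at the centre of its underside.
- amber_bottle: Loose brown bottle with black cap, 55 mm across, 115 mm high, bystander; origin at the centre of its underside.
- slot_end (a point): Far end of the slot's floor, (-115, -1.5, 12) mm in the rail's frame. The hidden shoe sits in the slot's +y wall: a long ramp on a spring; the blade's centre first meets it anywhere from x = +37 to -40 mm. From there the drag along the slot grows by about 0.6 N per mm of travel, and at some 25 mm and 14 to 16 N the blade is being forced through. Friction holds it where it is left. Snug: 6 to 10 N of drag.
Mind the look-alikes: they are no part of the job. What is meant by the blade is not turquoise or yellow, and is the larger of those in its own colour.

How it is judged (in metres and radians):
On the way:
1. the blade is upright and fully down in the entry bay (x of blade in the frame of rail between 0.068 and 0.11 m and y of blade in the frame of rail between -0.007 and 0.016 m and z of blade in the frame of rail below 0.017 m and angle between blade's own z axis and vertical below 0.15 rad), for 0.1 s.
At the end, for the whole second after the job is handed in: The blade stands in the slot, released and at rest, upright within 0.12 rad, its bottom edge within 4 mm of the groove's floor, pinched snugly: the contact forces of rail and shoe on the blade (both sides and its weight) add up to 9.5 to 27 N, that is 4 to 13 N on each side (contact force between blade and rail between 9.5 and 27 N and x of blade in the frame of rail below 0.045 m and z of blade in the frame of rail between 0.009 and 0.016 m and y of blade in the frame of rail between -0.007 and 0.003 m and angle between blade's own z axis and vertical below 0.12 rad and linear speed of blade below 0.01 m/s and contact force between the fingers and blade below 0.1 N); the robot touches nothing.
It fails at once if the blade was forced: rail and shoe together pressed on it with more than 34 N (both sides added), as when it is driven through the pinch or jammed against the rail (contact force between blade and rail above 34 N).
It fails at once if a beaker or the bottle was disturbed (over 15 mm) (distance of any of beaker_01, beaker_02, amber_bottle from where it was at the start of the episode above 0.015 m).
It also fails if it takes over 70 s, if anything falls off the work surface, if the arm or the gripper's body presses on something with over 40 N, if the wrist force passes 120 N, or if a joint passes its speed limit or range.

## Working session

There is one attempt and no reset: what is moved stays moved. The work goes in short steps, Python scripts to look and compute and a tool call to move; the robot and the scene stay as the last step left them, time stands still between calls to the robot, and variables do not carry over. Pictures are saved under pics/ and viewed, about 8 in all and at most 12, crops included, and the job is handed in when it is done.

Besides the shell and the picture viewer there is one more tool, called after "Call:" as name([rows], argument=value, ...), one row to a line, values as JSON. play_rows: Moves the arm, as the interface text tells. Its arguments: {"type":"object","properties":{"increments":{"type":"array","items":{"type":"array","items":{"type":"array","items":{"type":"number"}}}},"squeeze":{"type":"number"}},"required":["increments"]}

```bash
mkdir -p pics
cat > h.py <<'E'
import numpy as np,cv2
from plant import robot
def ray(p,uv):
    u=cv2.undistortPoints(np.array(uv,float).reshape(-1,1,2),p["K"],np.array(p["dist_coeffs"])).reshape(-1,2)
    T=np.array(p["world_from_camera"]);d=np.c_[u,np.ones(len(u))]@T[:3,:3].T
    return T[:3,3],d
def atz(p,uv,z):
    o,d=ray(p,uv);return o+d*((z-o[2])/d[:,2])[:,None]
def proj(p,X):
    T=np.linalg.inv(np.array(p["world_from_camera"]));r,_=cv2.Rodrigues(T[:3,:3])
    return cv2.projectPoints(np.array(X,float).reshape(-1,1,3),r,T[:3,3],np.array(p["K"],float),np.array(p["dist_coeffs"],float))[0].reshape(-1,2)
E
python3 - <<'E'
from h import *
for c in ["scene","side","wrist"]:
    p=robot.read_camera(c);cv2.imwrite(f"pics/{c}0.png",p["image"])
    print(c,np.round(np.array(p["world_from_camera"])[:3,3]))
    for n in ["blade","stand","rail"]:
        for r in robot.find_in(p,n): 
            e=np.array(r["extent"]);print(n,round(r["p"],2),e.round(),atz(p,[(e[:2]+e[2:])/2],{"blade":75,"stand":30,"rail":52}[n]).round())
s=robot.sense();print(s)
a=[cv2.imread(f"pics/{c}0.png") for c in["scene","side","wrist"]]
E
```

```text
scene [-309. -454.  547.]
blade 0.79 [257. 242. 280. 286.] [[325.  11.  75.]]
blade 0.66 [204. 214. 225. 247.] [[394. 201.  75.]]
blade 0.59 [238. 239. 251. 268.] [[338.  78.  75.]]
blade 0.58 [174. 222. 188. 250.] [[341. 251.  75.]]
stand 0.88 [194. 238. 234. 267.] [[376. 196.  30.]]
rail 0.93 [284. 230. 394. 283.] [[447. -85.  52.]]
side [-741.   -9.  631.]
blade 0.25 [428. 258. 460. 299.] [[ 235. -245.   75.]]
wrist [575.  70. 373.]
blade 0.87 [ 18. 134. 122. 197.] [[380.  39.  75.]]
blade 0.73 [ 70.  33. 131.  87.] [[416. 115.  75.]]
blade 0.31 [ 67. 443. 101. 475.] [[ 338. -252.   75.]]
rail 0.71 [209. 113. 309. 378.] [[521. -34.  52.]]
{'clock': 0.6, 'qpos': array([-1.39575339e-01,  3.13185809e-01,  4.61442008e-02,  1.30361732e+00,
       -4.53073695e-06,  1.43122236e+00]), 'qvel': array([-1.45474064e-03, -1.49808611e-05, -1.11733709e-04,  4.32713358e-04,
        2.59201259e-04, -7.35109683e-05]), 'tau': array([-1.03180289e-03, -4.80151784e+01,  2.98663706e+01,  3.55410975e-04,
       -1.21392386e-04, -7.90821872e-06]), 'eef_pos': array([ 5.75054689e+02, -4.50524372e-03,  2.31349372e+02]), 'eef_rot': array([2.22136348e+00, 2.22136042e+00, 1.24204544e-04]), 'force': array([0.03612887, 0.463511  , 0.14612426]), 'torque': array([0.04684578, 0.00175051, 0.00739685]), 'gripper_width': 85.78571463231803}
```

View pics/scene0.png

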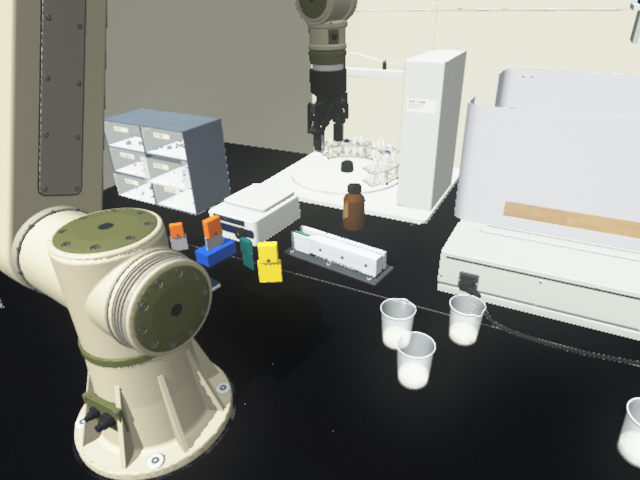

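View pics/wrist0.png

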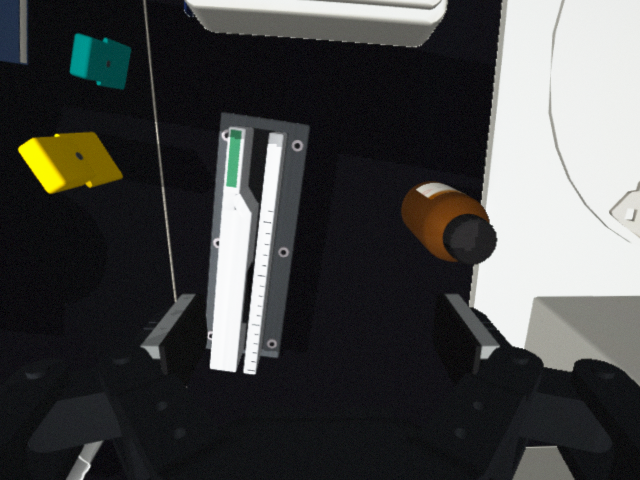

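The two orange candidates in the scene are at (212,228), in the blue stand, and at (177,235), smaller and behind it. Teal (248,253) and yellow (269,262) are look-alikes. The one in the stand fits the description, so I'll move the wrist camera closer and confirm it with a crop. In the wrist view the rail runs from the green bay (234,158) at the top to (225,370), with its ticked wall on the right at x≈265.

Call:
play_rows([
  [[0,-40,30,0,0],[0,-40,30,0,0],[0,-40,30,0,0],[0,-35,30,0,0],[0,0,0,0,0]],
])

```text
clock: 1.1
eef_pos: [415.4, 122.4, 231.6]
eef_rot: [-2.215, -2.225, 0.001]
force: [0.8, 0.0, -0.3]
gripper_width: 85.6
```

Run:
```python
from h import *
p=robot.read_camera("wrist");cv2.imwrite("pics/wrist1.png",p["image"])
print(robot.sense()["eef_pos"],np.array(p["world_from_camera"]).round(3))
for n in ["blade","stand","rail"]:
    for r in robot.find_in(p,n):
        e=np.array(r["extent"]);print(n,round(r["p"],2),e.round(),atz(p,[(e[:2]+e[2:])/2],{"blade":75,"stand":30,"rail":52}[n]).round())
```

```text
[418.07153452 121.35113411 231.84435949] [[ 1.00000e+00  3.00000e-03 -0.00000e+00  4.15266e+02]
 [ 3.00000e-03 -9.62000e-01 -2.73000e-01  1.91861e+02]
 [-1.00000e-03  2.73000e-01 -9.62000e-01  3.73950e+02]
 [ 0.00000e+00  0.00000e+00  0.00000e+00  1.00000e+00]]
blade 0.9 [242. 256. 289. 338.] [[369.  50.  75.]]
blade 0.67 [287. 181. 310. 233.] [[398. 128.  75.]]
blade 0.58 [271.  74. 336. 111.] [[403. 213.  75.]]
stand 0.67 [250.  61. 356. 130.] [[401. 215.  30.]]
rail 0.58 [355. 239. 461. 425.] [[499.   3.  52.]]
```

View pics/wrist1.png

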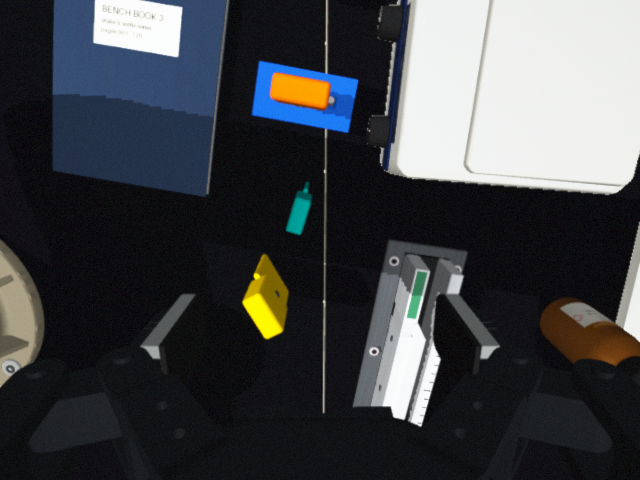

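The blue stand, with corners at about (260,61), (358,79), (350,132) and (252,116), holds the orange handle at (301,91). Teal, yellow, the bottle (590,330) and a balance on the right are also in view. I'll make one enlarged crop to confirm the blade and mark the rail edges.

Run:
```python
from h import *
a=cv2.imread("pics/wrist1.png")[50:145,230:380];b=cv2.imread("pics/wrist0.png")[105:385,190:320]
A=cv2.resize(a,None,fx=2.6,fy=2.6,interpolation=cv2.INTER_CUBIC);B=cv2.resize(b,None,fx=2.1,fy=2.1,interpolation=cv2.INTER_CUBIC)
H=np.zeros((600,800,3),np.uint8);H[:A.shape[0],:A.shape[1]]=A;H[:B.shape[0],420:420+B.shape[1]]=B
s=cv2.imread("pics/scene0.png")[205:275,160:290];S=cv2.resize(s,None,fx=3,fy=3,interpolation=cv2.INTER_CUBIC);H[300:300+S.shape[0],:S.shape[1]]=S
cv2.imwrite("pics/crop.png",H)
p=robot.read_camera("wrist")
im=cv2.cvtColor(p["image"],cv2.COLOR_BGR2HSV)
def rect(lo,hi,z,win):
    m=cv2.inRange(im,lo,hi);k=np.zeros_like(m);k[win[1]:win[3],win[0]:win[2]]=1;m=m*k
    c=max(cv2.findContours(m,0,1)[0],key=cv2.contourArea)
    w=atz(p,c.reshape(-1,2),z)[:,:2].astype(np.float32);return cv2.minAreaRect(w)
print("stand",rect((100,120,60),(125,255,255),30,(235,50,370,145)))
print("handle",rect((5,150,120),(20,255,255),102,(260,65,340,115)))
```

```text
stand ((401.49737548828125, 213.1679229736328), (45.6493034362793, 85.53041076660156), 79.85671997070312)
handle ((401.8088073730469, 212.66683959960938), (17.747167587280273, 39.17858123779297), 80.06745910644531)
```

View pics/crop.png

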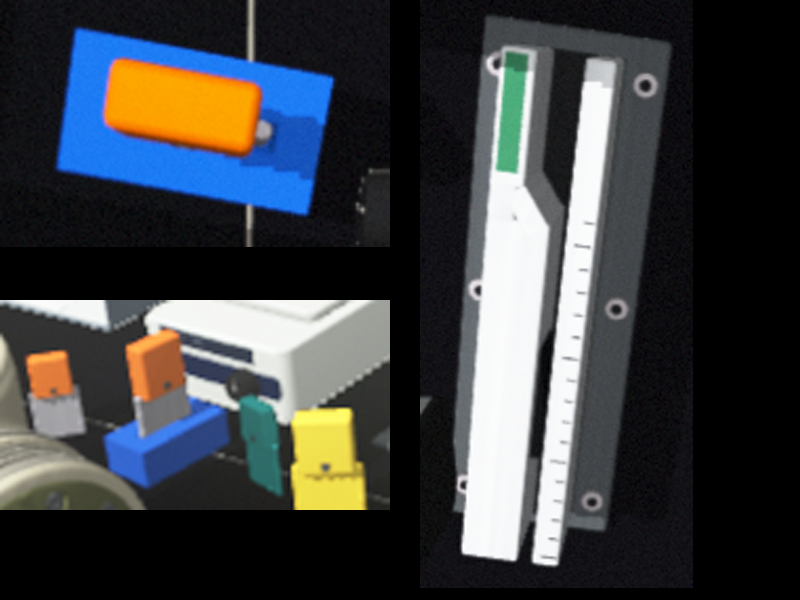

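Confirmed. The orange blade in the blue stand is the larger one. The smaller orange one stands free behind it at scene (177,235). The handle is at (401.7, 212.8) with its long axis at -10° yaw. Next I turn by +1.396 and go over it.

Call:
play_rows([
  [[0,-4,20,0,0.15],[0,-4,20,0,0.15],[0,-4,20,0,0.15],[0,-4,20,0,0.15],[0,-2.3,12.8,0,0.15]],
])

```text
clock: 1.85
eef_pos: [402.8, 213.2, 231.0]
eef_rot: [-1.246, -2.884, 0.0]
force: [0.2, 0.5, 0.6]
gripper_width: 85.3
```

Call:
play_rows([
  [[0,0,0,0,0.15],[0,0,0,0,0.15],[0,0,0,0,0.15],[0,0,0,0,0.15],[0,0,0,0,0.046]],
])

```text
clock: 2.35
eef_pos: [403.1, 212.1, 230.9]
eef_rot: [-0.271, -3.13, 0.0]
force: [0.0, 0.3, -0.3]
gripper_width: 85.6
```

Call:
play_rows([
  [[0,0,0,-30,0],[0,0,0,-30,0],[0,0,0,-30,0],[0,0,0,0,0],[0,0,0,0,0]],
])

```text
clock: 2.85
eef_pos: [402.3, 212.2, 141.3]
eef_rot: [-0.276, -3.128, 0.001]
force: [1.3, 0.5, 0.4]
gripper_width: 85.5
```

Run:
```python
from h import *
p=robot.read_camera("wrist");cv2.imwrite("pics/wrist2.png",p["image"])
s=robot.sense();print(s["eef_pos"],s["eef_rot"],s["force"])
im=cv2.cvtColor(p["image"],cv2.COLOR_BGR2HSV)
m=cv2.inRange(im,(5,150,120),(20,255,255));c=max(cv2.findContours(m,0,1)[0],key=cv2.contourArea)
print(cv2.boundingRect(c));q=atz(p,c.reshape(-1,2),102)[:,:2].astype(np.float32);print(cv2.minAreaRect(q))
print("handle centre top proj",proj(p,[[401.7,212.8,102]]))
```

```text
[403.00371995 212.60578396 142.25335419] [2.75991272e-01 3.12868260e+00 5.94630509e-04] [ 0.12365751 -0.24128241  0.5691675 ]
(305, 209, 34, 90)
((396.4583435058594, 214.07412719726562), (16.94075584411621, 46.83182144165039), 79.822021484375)
handle centre top proj [[320.87397258 265.16553962]]
```

View pics/wrist2.png

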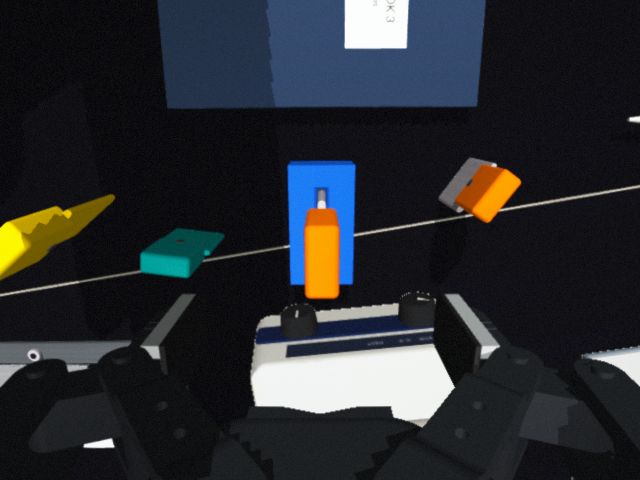

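The handle sits centred between the jaws at (322,255). The small orange blade is well off at (480,190), and the balance knobs lie beyond the jaw line. I descend to a TCP height of about 65 and grip.

Call:
play_rows([
  [[0,-2,0,-20,0],[0,0,0,-20,0],[0,0,0,-20,0],[0,0,0,-16,0],[0,0,0,0,0]],
])

```text
clock: 3.4
eef_pos: [400.0, 212.7, 65.2]
eef_rot: [-0.275, -3.129, 0.0]
force: [-0.9, 0.1, 0.4]
gripper_width: 85.4
```

Call:
play_rows([
  [[255,0,0,0,0],[255,0,0,0,0],[255,0,0,0,0],[255,0,0,0,0],[255,0,0,0,0]],
], squeeze=30)

```text
clock: 3.9
eef_pos: [400.2, 213.0, 66.0]
eef_rot: [0.274, 3.129, 0.001]
force: [-0.8, -0.3, 3.6]
gripper_width: 17.6
```

Call:
play_rows([
  [[255,0,0,0,0],[255,0,0,0,0],[255,0,0,0,0],[255,0,0,0,0],[255,0,0,0,0]],
])

```text
clock: 4.4
eef_pos: [400.2, 213.0, 65.9]
eef_rot: [0.274, 3.129, 0.001]
force: [-0.1, -0.3, 6.8]
gripper_width: 17.6
```

Call:
play_rows([
  [[255,0,0,15,0],[255,0,0,35,0],[255,0,0,40,0],[255,0,0,40,0],[255,0,0,35,0]],
])

```text
clock: 4.9
eef_pos: [399.4, 212.7, 231.9]
eef_rot: [0.274, 3.13, 0.0]
force: [0.3, 0.5, -1.2]
gripper_width: 17.7
```

Call:
play_rows([
  [[255,10,-20,0,-0.15],[255,15,-20,0,-0.15],[255,20,-22,0,-0.15],[255,20,-22,0,-0.15],[255,20,-22,0,-0.15]],
])

```text
clock: 5.4
eef_pos: [485.0, 105.8, 229.9]
eef_rot: [-1.41, -2.807, 0.001]
force: [0.1, -0.5, -0.7]
gripper_width: 17.4
```

Call:
play_rows([
  [[255,20,-22,0,-0.15],[255,20,-22,0,-0.15],[255,20,-22,0,-0.15],[255,15,-20,0,-0.15],[255,15,-20,0,-0.15]],
])

```text
clock: 5.9
eef_pos: [575.0, -0.2, 229.5]
eef_rot: [-2.34, -2.095, 0.002]
force: [-0.1, 0.6, -0.5]
gripper_width: 17.6
```

Call:
play_rows([
  [[255,0,0,0,0],[255,0,0,0,0],[255,0,0,0,0]],
])

```text
clock: 6.2
eef_pos: [573.9, 1.4, 229.9]
eef_rot: [-2.331, -2.104, 0.001]
force: [0.0, 1.0, -2.5]
gripper_width: 17.2
```

Run:
```python
from h import *
p=robot.read_camera("wrist");cv2.imwrite("pics/wrist3.png",p["image"])
np.save("w3.npy",p,allow_pickle=True)
s=robot.sense();print(s["eef_pos"],s["eef_rot"],s["force"],s["gripper_width"])
```

```text
[573.98810578   1.5452249  230.14663098] [-2.33139696e+00 -2.10460157e+00  6.79015860e-04] [ 0.67771665 -0.40425532 -0.37389081] 17.574112481232266
```

View pics/wrist3.png

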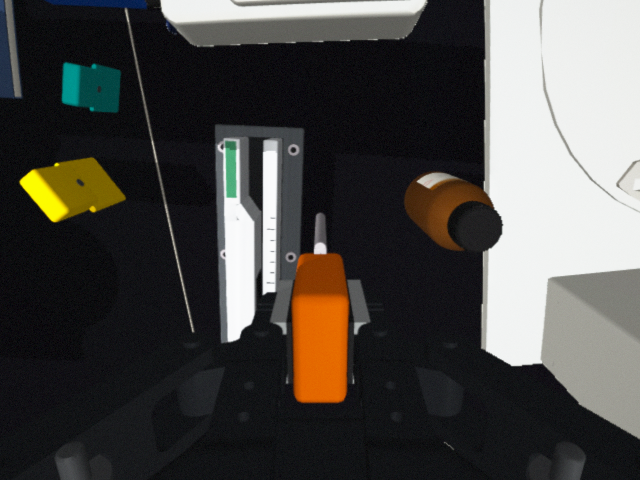

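The blade is held upright at (320,325) with its lower edge at (320,220). The rail's bay end is at (250,140) and its ticked straight wall runs along x≈270. Now I fit the rail pose from the wall's edges.

Run:
```python
from h import *
p=np.load("w3.npy",allow_pickle=True).item()
g=cv2.cvtColor(p["image"],cv2.COLOR_BGR2GRAY).astype(float)
def cross(a,th):  # subpixel first rise
    i=np.argmax(a>th); return i-1+(th-a[i-1])/(a[i]-a[i-1])
pts=[];ro=[]
for v in range(150,285,3):
    r=g[v,252:276]; pts.append((252+np.argmax(np.diff(r))+.5,v))
    r=g[v,266:292]; ro.append((266+np.argmin(np.diff(r))+.5,v))
for nm,q in(("inner",pts),("outer",ro)):
    w=atz(p,q,52)[:,:2]; vx,vy,x0,y0=cv2.fitLine(w.astype(np.float32),cv2.DIST_HUBER,0,.01,.01).ravel()
    n=np.array([-vy,vx]);res=(w-[x0,y0])@n;print(nm,np.degrees(np.arctan2(vy,vx))%180,(x0,y0),np.abs(res).mean(),np.round(q[0]),np.round(q[-1]))
    if nm=="inner":I=(vx,vy,x0,y0)
col=g[125:150,268];e=125+np.argmax(np.diff(col))+.5;print("end row",e)
P=atz(p,[(268,e)],52)[0,:2]
d=np.array(I[:2]);d*=np.sign(d[1]);n=np.array([-d[1],d[0]]) # rail +y
o=np.array(I[2:]);E=o+d*((P-o)@d)   # (115,-5)
org=E-115*d+5*n
print("yaw",np.degrees(np.arctan2(d[1],d[0])),"origin",org,"d",d,"n",n)
f=lambda x,y,z:np.r_[org+d*x+n*y,z]
for t in[(90,3),(90,-2.5),(45,-2.5),(0,-2.5)]:print(t,f(*t,0)[:2])
im=p["image"].copy()
for c in[(115,-5,52),(-115,-5,52),(62,14,52),(45,2,52),(115,14,52)]:
    u=proj(p,f(*c))[0];print(c,u.round(1))
m=cv2.inRange(cv2.cvtColor(im,cv2.COLOR_BGR2HSV),(60,80,50),(85,255,255));m[:120]=0;ys,xs=np.where(m);print("green",xs.min(),xs.max(),ys.min(),ys.max())
b=p["image"];mm=cv2.inRange(cv2.cvtColor(b,cv2.COLOR_BGR2HSV),(3,150,100),(20,255,255));mm[:, :280]=0;mm[:, 360:]=0;mm[:240]=0
c=max(cv2.findContours(mm,0,1)[0],key=cv2.contourArea).reshape(-1,2);s=robot.sense()["eef_pos"]
print("handle side lines",[(v,c[c[:,1]==v][:,0].min(),c[c[:,1]==v][:,0].max()) for v in(270,320,380)])
```

```text
inner 81.736534 (np.float32(524.1593), np.float32(-1.5805784)) 0.015752306937329423 [262. 150.] [262. 282.]
outer 81.6702 (np.float32(534.438), np.float32(-10.948397)) 0.4220393794496162 [290. 150.] [276. 282.]
end row 139.5
yaw 81.736534 origin [512.00671154 -50.46847095] d [0.14372513 0.98961765] n [-0.98961765  0.14372513]
(90, 3) [521.97312027  39.02829434]
(90, -2.5) [527.41601735  38.23780612]
(45, -2.5) [520.94838649  -6.29498883]
(0, -2.5) [514.48075562 -50.82778378]
(115, -5, 52) [262.6 139.3]
(-115, -5, 52) [262.9 381.3]
(62, 14, 52) [240.1 202.6]
(45, 2, 52) [254.3 222.6]
(115, 14, 52) [239.2 138.4]
green 225 235 141 197
handle side lines [(270, np.int32(296), np.int32(343)), (320, np.int32(292), np.int32(347)), (380, np.int32(294), np.int32(346))]
```

Run:
```python
from h import *
p=np.load("w3.npy",allow_pickle=True).item()
def fit(p,g,v0,v1,f,z=52):
    pts=[]
    for v in range(v0,v1,2):
        u0=int(f(v));r=g[v,u0-8:u0+9];dd=np.clip(np.diff(r),0,None);k=np.argmax(dd);sl=slice(max(k-2,0),k+3)
        pts.append((u0-8+.5+(np.arange(len(dd))[sl]*dd[sl]).sum()/dd[sl].sum(),v))
    w=atz(p,pts,z)[:,:2];vx,vy,x0,y0=cv2.fitLine(w.astype(np.float32),cv2.DIST_HUBER,0,.01,.01).ravel()
    res=(w-[x0,y0])@[-vy,vx];t=(-20-y0)/vy;print(np.degrees(np.arctan2(vy,vx))%180,"x at y=-20:",x0+t*vx,"res",np.abs(res).mean(),pts[0],pts[-1])
fit(p,cv2.cvtColor(p["image"],6).astype(float),150,285,lambda v:262)
# wrist0 : same camera offset in tool frame
T=np.array(p["world_from_camera"]);s=robot.sense();
R=cv2.Rodrigues(s["eef_rot"])[0];C=R.T@(T[:3,3]-s["eef_pos"]);RC=R.T@T[:3,:3]
R0=cv2.Rodrigues(np.array([2.22136,2.22136,0]))[0];T0=np.eye(4);T0[:3,:3]=R0@RC;T0[:3,3]=R0@C+[575.05,0,231.35]
p0=dict(p);p0["world_from_camera"]=T0
g0=cv2.cvtColor(cv2.imread("pics/wrist0.png"),6).astype(float)
fit(p0,g0,140,360,lambda v:268.6-(v-133.6)*24.8/239)
print("end pts wrist0",atz(p0,[(268.6,133.6),(243.8,372.6)],52))
```

```text
81.64685 x at y=-20: 521.31836 res 0.07593912617799488 (np.float64(262.8313609467456), 150) (np.float64(262.0560165975104), 284)
81.45435 x at y=-20: 521.2222 res 0.095187206539578 (np.float64(267.86309523809524), 140) (np.float64(244.12608695652173), 358)
end pts wrist0 [[ 533.59887067   61.0132982    52.        ]
 [ 500.59707103 -164.16574441   52.        ]]
```

Both views agree: rail yaw 81.55°, bay target for the TCP at about (522.0, 39.3). Going over it.

Call:
play_rows([
  [[255,-26,19,0,-0.022],[255,-26.7,19.4,-20,-0.022],[255,0,0,-40,0],[255,0,0,-40,0],[255,0,0,0,0]],
])

```text
clock: 6.75
eef_pos: [517.0, 40.5, 125.8]
eef_rot: [-2.372, -2.049, 0.011]
force: [-0.7, 0.2, -1.7]
gripper_width: 17.7
```

Call:
play_rows([
  [[255,0,0,0,0],[255,0,0,0,0],[255,0,0,0,0]],
])

```text
clock: 7.05
eef_pos: [523.9, 39.1, 132.7]
eef_rot: [2.377, 2.049, 0.005]
force: [0.7, 0.8, -1.1]
gripper_width: 17.9
```

Run:
```python
from h import *
p=robot.read_camera("wrist");s=robot.sense();print(s["eef_pos"],s["eef_rot"],s["force"])
E=np.array([533.43,61.8]);a=np.radians(81.55);d=np.array([np.cos(a),np.sin(a)]);n=np.array([-d[1],d[0]])
im=p["image"].copy()
for x,y in[(115,-5),(115,14),(62,14),(45,2),(62,-5),(45,-5)]:
    u=proj(p,np.r_[E+(x-115)*d+(y+5)*n,52])[0];cv2.circle(im,tuple(int(i) for i in u.round()),2,(0,0,255),-1)
b=robot.read_camera("scene")["image"][200:300,250:400];b=cv2.resize(b,None,fx=3,fy=3)
H=np.zeros((480,800,3),np.uint8);H[:,:360]=im[:,140:500];H[:300,350:800]=b;cv2.imwrite("pics/w4.png",H)
```

```text
[523.63673456  39.03809956 132.33133184] [2.37758867 2.0494162  0.00411791] [ 0.10142649 -0.59017705 -1.56064967]
```

View pics/w4.png

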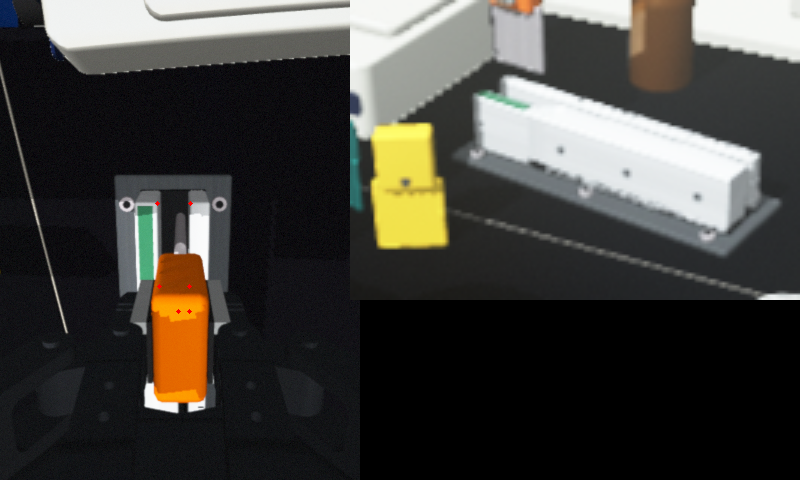

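The blade (180,235) hangs inside the bay: the projected wall corners (158,203) and (190,203) match the picture, and the rail y of the blade is about 1 mm. I lower it, gently at the end.

Call:
play_rows([
  [[255,-1.5,0,-15,0],[255,0,0,-15,0],[255,0,0,-15,0],[255,0,0,-10,0],[255,0,0,0,0]],
])

```text
clock: 7.65
eef_pos: [519.8, 39.2, 74.4]
eef_rot: [-2.379, -2.05, 0.002]
force: [-0.8, -0.2, -1.7]
gripper_width: 17.7
```

Call:
play_rows([
  [[255,0,0,0,0],[255,0,0,0,0]],
])

```text
clock: 7.85
eef_pos: [521.3, 39.1, 76.2]
eef_rot: [2.379, 2.05, 0.002]
force: [-0.4, -0.0, -1.3]
gripper_width: 17.4
```

Call:
play_rows([
  [[255,0,0,-2,0],[255,0,0,-2,0],[255,0,0,-1,0],[255,0,0,0,0]],
])

```text
clock: 8.25
eef_pos: [520.4, 39.2, 70.2]
eef_rot: [-2.379, -2.051, 0.0]
force: [0.6, 0.1, -1.3]
gripper_width: 17.8
```

Call:
play_rows([
  [[255,0,0,-1,0],[255,0,0,0,0],[255,0,0,0,0]],
])

```text
clock: 8.55
eef_pos: [520.5, 39.1, 70.0]
eef_rot: [2.379, 2.051, 0.0]
force: [-1.5, -1.1, 5.6]
gripper_width: 17.8
```

Floor contact felt (+5.6 N). I relieve it slightly, then feel for the straight wall (direction (0.989,-0.147)).

Call:
play_rows([
  [[255,0,0,0.7,0],[255,2,-0.3,0,0],[255,2,-0.3,0,0],[255,1.5,-0.2,0,0],[255,0,0,0,0]],
])

```text
clock: 9.05
eef_pos: [526.4, 38.4, 70.0]
eef_rot: [2.379, 2.051, 0.001]
force: [-0.1, 0.1, 1.4]
gripper_width: 17.8
```

Call:
play_rows([
  [[255,0,0,0,0],[255,0.5,-0.1,0,0],[255,0,0,0,0]],
])

```text
clock: 9.35
eef_pos: [526.5, 38.4, 70.0]
eef_rot: [-2.379, -2.051, -0.0]
force: [-1.1, 0.2, 1.1]
gripper_width: 17.2
```

Call:
play_rows([
  [[255,0.5,-0.1,0,0],[255,0,0,0,0],[255,0,0,0,0]],
])

```text
clock: 9.65
eef_pos: [526.9, 38.2, 70.0]
eef_rot: [-2.38, -2.051, 0.0]
force: [-1.4, 0.7, 1.8]
gripper_width: 17.7
```

Call:
play_rows([
  [[255,0.5,-0.1,0,0],[255,0,0,0,0],[255,0,0,0,0]],
])

```text
clock: 9.95
eef_pos: [527.3, 38.1, 70.0]
eef_rot: [-2.379, -2.051, 0.0]
force: [-3.3, 1.0, 1.9]
gripper_width: 17.8
```

Call:
play_rows([
  [[255,0.5,-0.1,0,0],[255,0,0,0,0],[255,0,0,0,0]],
])

```text
clock: 10.25
eef_pos: [527.3, 38.1, 70.0]
eef_rot: [-2.379, -2.051, 0.001]
force: [-4.6, -0.4, 5.0]
gripper_width: 17.6
```

Wall contact at TCP (527.3, 38.1). I back off 0.4 mm and slide along (-0.147,-0.989).

Call:
play_rows([
  [[255,-0.4,0,0,0],[255,-0.6,-4,0,0],[255,-0.6,-4,0,0],[255,-0.6,-4,0,0],[255,0,0,0,0]],
])

```text
clock: 10.75
eef_pos: [526.1, 28.0, 71.0]
eef_rot: [-2.376, -2.051, -0.007]
force: [-5.2, 8.3, 10.9]
gripper_width: 17.9
```

Call:
play_rows([
  [[255,-0.45,-3,0,0],[255,-0.45,-3,0,0],[255,-0.45,-3,0,0],[255,-0.45,-3,0,0],[255,0,0,0,0]],
])

```text
clock: 11.25
eef_pos: [524.2, 15.7, 71.0]
eef_rot: [-2.377, -2.051, -0.006]
force: [-4.9, 7.0, 12.0]
gripper_width: 17.8
```

Call:
play_rows([
  [[255,-0.3,-2,0,0],[255,-0.3,-2,0,0],[255,-0.3,-2,0,0],[255,0,0,0,0],[255,0,0,0,0]],
])

```text
clock: 11.75
eef_pos: [523.3, 9.5, 70.7]
eef_rot: [-2.377, -2.051, -0.005]
force: [-4.7, 6.1, 9.0]
gripper_width: 17.9
```

Floor pressure has built up (Fz ~9–12). I ease up and off the wall slightly before going on.

Call:
play_rows([
  [[255,-0.3,0,1,0],[255,0,0,0.5,0],[255,0,0,0,0],[255,0,0,0,0]],
])

```text
clock: 12.15
eef_pos: [523.0, 8.0, 71.3]
eef_rot: [2.38, 2.051, 0.0]
force: [-2.1, 2.0, 0.9]
gripper_width: 17.4
```

```bash
cat > st.py <<'E'
from h import *
E=np.array([533.43,61.8]);a=np.radians(81.55);d=np.array([np.cos(a),np.sin(a)]);n=np.array([-d[1],d[0]])
s=robot.sense();q=s["eef_pos"][:2]-E;f=s["force"][:2]
print("rail x,y",115+q@d,-5+q@n,"z",s["eef_pos"][2],"drag",f@d,"lat",f@n,"Fz",s["force"][2],"torque",s["torque"])
E
python3 st.py
python3 - <<'E'
from h import *
p=robot.read_camera("wrist")["image"];b=robot.read_camera("scene")["image"][180:300,260:420]
H=np.zeros((480,800,3),np.uint8);H[:,:310]=p[:,165:475];H[:360,320:800]=cv2.resize(b,None,fx=3,fy=3,interpolation=2);cv2.imwrite("pics/w5.png",H)
E
```

```text
rail x,y 60.24680960541944 -2.6026201455183964 z 71.32395612711488 drag 1.659005913128603 lat 2.3423749245607643 Fz 0.8629992084056248 torque [0.57110833 0.34990247 0.0403308 ]
```

View pics/w5.png

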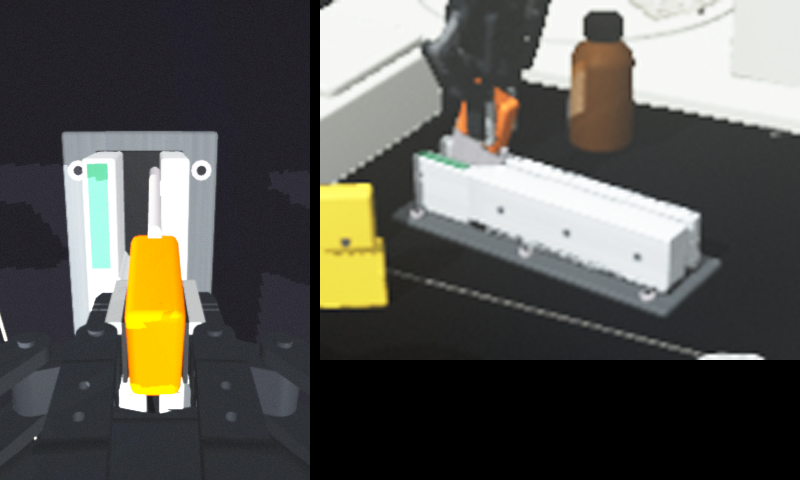

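In the scene crop the handle leans forward (edge from (517,97) to (497,150)), so the blade has pitched in the 30 N grip. I'll let go so it settles flat in the groove, take it 9 mm lower, and grip harder.

Call:
play_rows([
  [[150,0,0,0,0],[130,0,0,0,0],[130,0,0,0,0],[130,0,0,0,0],[130,0,0,0,0]],
])

```text
clock: 12.75
eef_pos: [523.0, 7.8, 71.6]
eef_rot: [2.379, 2.051, 0.0]
force: [0.1, 0.5, -0.4]
gripper_width: 41.7
```

Call:
play_rows([
  [[130,0,0,0,0],[130,0,0,-4,0],[130,0,0,-3,0],[130,0,0,-3,0],[130,0,0,0,0]],
])

```text
clock: 13.25
eef_pos: [522.3, 8.1, 60.8]
eef_rot: [-2.379, -2.051, 0.001]
force: [0.4, 0.1, -1.1]
gripper_width: 42.3
```

```bash
python3 st.py
python3 - <<'E'
from h import *
p=robot.read_camera("wrist")["image"];b=robot.read_camera("scene")["image"][180:300,260:420]
H=np.zeros((480,800,3),np.uint8);H[:,:310]=p[:,165:475];H[:360,320:800]=cv2.resize(b,None,fx=3,fy=3,interpolation=2);cv2.imwrite("pics/w6.png",H)
E
```

```text
rail x,y 60.20732917529505 -1.901187872101219 z 60.81950430235669 drag 0.15666753177675 lat -0.35952425141855504 Fz -1.1116832764745996 torque [0.00141703 0.02775509 0.00360946]
```

View pics/w6.png

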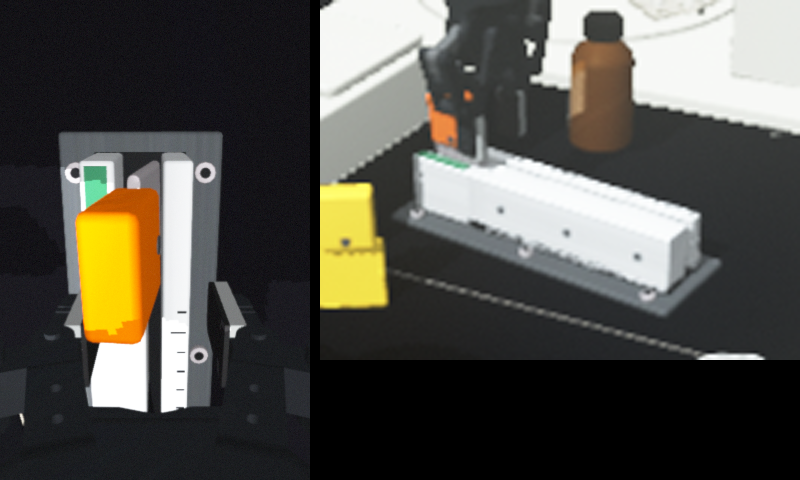

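After opening, the blade slid back into the bay and now leans left: handle at (115,265) in the wrist crop, trailing edge of the blade at (135,185), still in the groove. I raise the hand straight up and fit its pose numerically.

Call:
play_rows([
  [[130,0,0,15,0],[130,0,0,20,0],[130,0,0,25,0],[130,0,0,25,0],[130,0,0,0,0]],
])

```text
clock: 13.85
eef_pos: [525.4, 7.7, 150.2]
eef_rot: [2.376, 2.048, 0.007]
force: [1.0, 0.4, -0.3]
gripper_width: 42.0
```

```bash
cat > fit.py <<'E'
from h import *
from scipy.optimize import minimize
from scipy.spatial.transform import Rotation as Ro
E=np.array([533.43,61.8]);a=np.radians(81.55);d=np.array([np.cos(a),np.sin(a)]);n=np.array([-d[1],d[0]])
org=np.r_[E-115*d+5*n,0];RR=Ro.from_euler("z",a)
box=np.array([[x,y,z] for x in(-20,20) for y in(-9,9) for z in(50,94)],float)
def pose(q): return Ro.from_euler("ZYX",[q[3],q[4],q[5]]),np.array(q[:3])
def hull(p,q):
    R,t=pose(q);u=proj(p,RR.apply(R.apply(box)+t)+org);return cv2.convexHull(u.astype(np.float32))
def mask(p):
    m=cv2.inRange(cv2.cvtColor(p["image"],cv2.COLOR_BGR2HSV),(3,150,90),(24,255,255))
    return m
def main():
    ps=[robot.read_camera("wrist")];s=[]
    for p in ps:
        m=mask(p);k,l,st,_=cv2.connectedComponentsWithStats(m);j=1+np.argmax(st[1:,4]);s.append((l==j).astype(np.uint8));print(st[j])
    def cost(q):
        c=0
        for p,m in zip(ps,s):
            r=np.zeros((1920,2560),np.uint8);cv2.fillConvexPoly(r,np.round(hull(p,q)*4*16).astype(np.int32),1,shift=4)
            r=cv2.resize(r.astype(np.float32),(640,480),interpolation=cv2.INTER_AREA);c+=np.abs(r-m).sum()/m.sum()
        # weak prior: bottom edge near floor, small pitch and yaw
        return c+.02*((q[2]-12)/2)**2+.02*(q[3]/.05)**2+.02*(q[4]/.03)**2
    best=None
    for x in(65,80,95):
      for roll in(-.3,-.1,.1,.3):
        r=minimize(cost,[x,2,12,0,0,roll],method="Nelder-Mead",options=dict(initial_simplex=np.array([x,2,12,0,0,roll])+np.vstack([np.zeros(6),np.diag([8,5,2,.05,.05,.1])]),maxiter=250))
        if best is None or r.fun<best.fun:best=r
    print("cost",best.fun,"x,y,z,yaw,pitch,roll",best.x.round(3))
    R,t=pose(best.x);print("handle centre rail",R.apply([0,0,72])+t)
    im=ps[0]["image"].copy();cv2.polylines(im,[np.round(hull(ps[0],best.x)).astype(int)],True,(255,0,255),1);return im,best
if __name__=="__main__":
    import st
    im,_=main();cv2.imwrite("pics/fit.png",im)
E
python3 fit.py
```

```text
rail x,y 60.27489699463886 -4.985985639717096 z 150.24296978977722 drag 0.5081761999081916 lat -0.9220438500169854 Fz -0.3328639177493051 torque [ 0.04021053 -0.04659142 -0.00098096]
[ 237  163   63   85 4543]
cost 0.07815793952864776 x,y,z,yaw,pitch,roll [ 8.6304e+01  2.0130e+00  1.1046e+01 -5.0000e-03  4.0000e-03 -2.7800e-01]
handle centre rail [86.64308182 21.74584729 80.28843136]
```

View pics/fit.png

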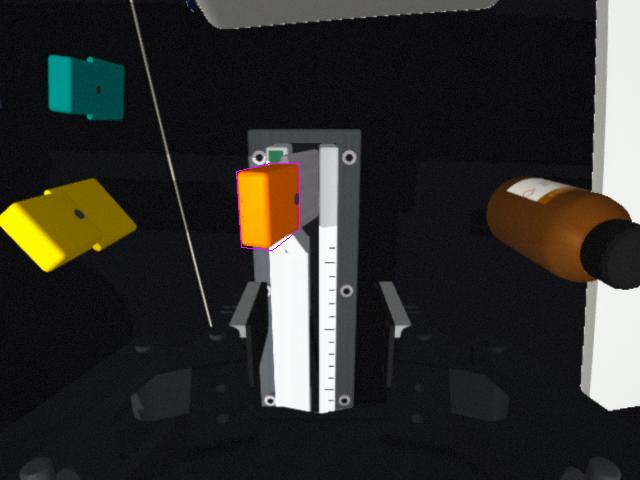

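The fit overlays well. The blade is at rail x=86, leaning 0.28 rad towards +y in the bay, with the handle centre at y≈22, so it had stuck at x≈86 and pivoted in the weak grip. I'll straddle it with open jaws, bring the jaws back to y≈3 to stand it up, then grip lower and much harder.

Call:
play_rows([
  [[70,-10,15,0,0],[70,-10,14.5,0,0],[70,0,0,0,0],[70,0,0,0,0],[70,0,0,-20,0]],
])

```text
clock: 14.4
eef_pos: [504.8, 37.6, 128.3]
eef_rot: [2.376, 2.05, 0.005]
force: [0.7, -0.4, 0.1]
gripper_width: 62.0
```

Call:
play_rows([
  [[70,0,0,-20,0],[70,0,0,-20,0],[70,0,0,-14,0],[70,0,0,-10,0],[70,0,0,0,0]],
])

```text
clock: 14.9
eef_pos: [501.8, 37.5, 61.0]
eef_rot: [-2.378, -2.05, 0.003]
force: [0.0, 0.5, -0.6]
gripper_width: 61.9
```

Call:
play_rows([
  [[135,0,0,0,0],[135,0,0,0,0],[135,0,0,0,0],[135,0,0,0,0],[135,0,0,0,0]],
], squeeze=20)

```text
clock: 15.4
eef_pos: [503.1, 37.5, 62.9]
eef_rot: [2.379, 2.051, 0.001]
force: [-0.0, 0.7, 0.8]
gripper_width: 40.1
```

```bash
python3 fit.py
```

```text
rail x,y 86.4673074922635 21.417546916303447 z 62.91308055865806 drag 0.6705857073125636 lat 0.14782925009130424 Fz 0.7586516411309517 torque [ 0.01546884 -0.01633909  0.00737904]
[ 270  252   88  150 5420]
cost 0.9925930397707569 x,y,z,yaw,pitch,roll [ 9.1233e+01  1.0398e+01  9.6370e+00  7.0000e-03  1.3000e-02 -1.0000e-01]
handle centre rail [92.09780801 17.62057601 81.26842226]
```

The jaws straddle the handle without contact. This second fit is unusable: the mask is probably wrong in the close view. Bringing the jaws back.

Call:
play_rows([
  [[135,3,-0.45,0,0],[135,3,-0.45,0,0],[135,3,-0.45,0,0],[135,2,-0.3,0,0],[135,0,0,0,0]],
])

```text
clock: 15.95
eef_pos: [514.3, 35.8, 62.5]
eef_rot: [2.38, 2.051, 0.0]
force: [0.5, 0.8, -0.7]
gripper_width: 40.2
```

Call:
play_rows([
  [[135,2,-0.3,0,0],[135,2,-0.3,0,0],[135,2,-0.3,0,0],[135,1,-0.15,0,0],[135,0,0,0,0]],
])

```text
clock: 16.45
eef_pos: [521.1, 34.8, 62.5]
eef_rot: [2.379, 2.051, 0.0]
force: [-0.3, -0.1, -0.2]
gripper_width: 40.4
```

Call:
play_rows([
  [[160,0,0,0,0],[175,0,0,0,0],[180,0,0,0,0],[180,0,0,0,0],[180,0,0,0,0]],
])

```text
clock: 16.95
eef_pos: [520.8, 34.8, 62.5]
eef_rot: [2.38, 2.051, 0.0]
force: [-0.6, -0.1, 0.5]
gripper_width: 25.3
```

```bash
python3 st.py
python3 - <<'E'
from h import *
p=robot.read_camera("wrist")["image"];b=robot.read_camera("scene")["image"][180:300,260:420]
H=np.zeros((480,800,3),np.uint8);H[:,:310]=p[:,165:475];H[:360,320:800]=cv2.resize(b,None,fx=3,fy=3,interpolation=2);cv2.imwrite("pics/w7.png",H)
E
```

```text
rail x,y 86.41465575216483 3.4860154344537406 z 62.533832343064994 drag -0.23859728280979814 lat 0.6166951862557282 Fz 0.531490524301607 torque [ 0.00124361 -0.01674647 -0.00721019]
```

View pics/w7.png

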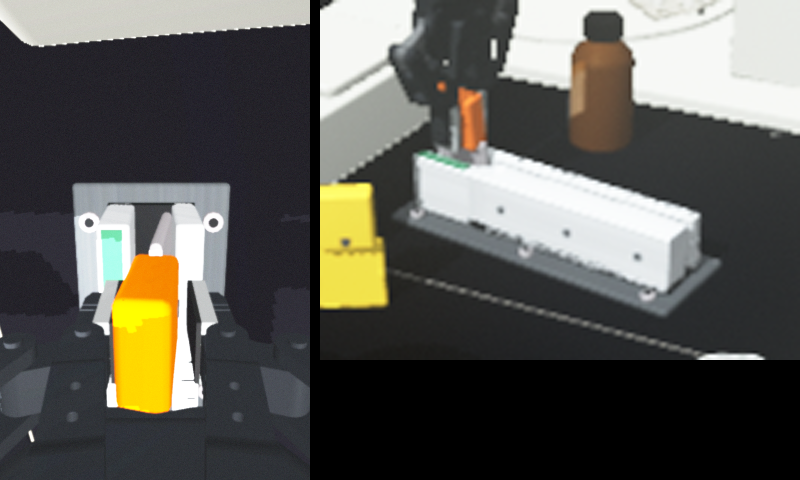

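The blade stands nearly upright between the jaws: handle at (145,330), back in the bay between the walls, slight remaining lean. That makes 11 pictures viewed. Closing gently, then firmly.

Call:
play_rows([
  [[195,0,0,0,0],[205,0,0,0,0],[255,0,0,0,0],[255,0,0,0,0],[255,0,0,0,0]],
], squeeze=20)

```text
clock: 17.55
eef_pos: [521.0, 34.8, 62.6]
eef_rot: [2.379, 2.051, 0.001]
force: [0.1, 0.6, 0.4]
gripper_width: 17.7
```

Call:
play_rows([
  [[255,0,0,0,0],[255,0,0,0,0],[255,0,0,0,0]],
], squeeze=110)

```text
clock: 17.85
eef_pos: [521.1, 34.8, 62.8]
eef_rot: [2.379, 2.051, 0.001]
force: [1.4, 0.1, 2.9]
gripper_width: 16.8
```

```bash
python3 st.py
```

```text
rail x,y 86.43718664513788 3.1894230085801727 z 62.78133858816534 drag 0.2760251329562561 lat -1.3480541393867962 Fz 2.9246421261356064 torque [ 0.00423784 -0.02754311 -0.00676303]
```

Call:
play_rows([
  [[255,0,0,-0.7,0],[255,0,0,0,0],[255,0,0,0,0]],
])

```text
clock: 18.15
eef_pos: [521.2, 34.8, 62.8]
eef_rot: [2.379, 2.051, 0.001]
force: [-1.8, 0.7, 8.6]
gripper_width: 16.8
```

```bash
python3 st.py
```

```text
rail x,y 86.44452791656292 3.1458118099702794 z 62.76333169942619 drag 0.40688591583665823 lat 1.8333151328755668 Fz 8.649371322277531 torque [-0.03488423  0.32983531 -0.0365591 ]
```

It is firmly on the floor. Raise about 1 mm to clear it, then go to the straight wall.

Call:
play_rows([
  [[255,0,0,1.9,0],[255,2,-0.3,0,0],[255,2,-0.3,0,0],[255,0.8,-0.12,0,0],[255,0,0,0,0]],
])

```text
clock: 18.65
eef_pos: [525.6, 34.1, 63.4]
eef_rot: [-2.379, -2.051, 0.001]
force: [-0.2, 0.6, -1.1]
gripper_width: 16.8
```

Call:
play_rows([
  [[255,0,0,0,0],[255,0.4,-0.06,0,0],[255,0,0,0,0],[255,0,0,0,0]],
])

```text
clock: 19.05
eef_pos: [526.0, 34.0, 63.7]
eef_rot: [2.38, 2.051, 0.0]
force: [0.4, -0.6, -0.7]
gripper_width: 16.7
```

```bash
python3 st.py
```

```text
rail x,y 86.42335954290408 -1.7399277416134336 z 63.70687435376039 drag -0.5481176876901133 lat -0.47881819545823656 Fz -0.682101718227689 torque [-0.05507158  0.00673367  0.00420236]
```

Call:
play_rows([
  [[255,0.3,-0.05,0,0],[255,-0.45,-3,0,0],[255,-0.45,-3,0,0],[255,-0.45,-3,0,0],[255,0,0,0,0]],
])

```text
clock: 19.55
eef_pos: [524.9, 24.5, 63.7]
eef_rot: [2.38, 2.05, -0.0]
force: [-0.4, 0.2, -1.0]
gripper_width: 16.7
```

Call:
play_rows([
  [[255,-0.45,-3,0,0],[255,-0.45,-3,0,0],[255,-0.45,-3,0,0],[255,0,0,0,0],[255,0,0,0,0]],
])

```text
clock: 20.05
eef_pos: [523.7, 15.8, 63.7]
eef_rot: [2.38, 2.051, 0.0]
force: [-0.4, 0.3, -0.9]
gripper_width: 16.9
```

```bash
python3 st.py
```

```text
rail x,y 68.11145980556489 -2.0802490422664466 z 63.745398883482544 drag 0.2370883031978125 lat 0.3925169989561751 Fz -0.9456170964567365 torque [0.04814883 0.0092218  0.01770927]
```

Call:
play_rows([
  [[255,-0.3,-2,0,0],[255,-0.3,-2,0,0],[255,-0.3,-2,0,0],[255,-0.3,-2,0,0],[255,0,0,0,0]],
])

```text
clock: 20.55
eef_pos: [522.4, 7.7, 63.7]
eef_rot: [2.38, 2.051, 0.0]
force: [0.9, 0.9, -1.0]
gripper_width: 16.8
```

Call:
play_rows([
  [[255,-0.3,-2,0,0],[255,-0.3,-2,0,0],[255,-0.3,-2,0,0],[255,-0.3,-2,0,0],[255,0,0,0,0]],
])

```text
clock: 21.05
eef_pos: [521.2, -0.3, 63.7]
eef_rot: [2.38, 2.051, 0.0]
force: [-0.5, -0.5, -0.4]
gripper_width: 16.5
```

Call:
play_rows([
  [[255,-0.3,-2,0,0],[255,-0.3,-2,0,0],[255,-0.3,-2,0,0],[255,0,0,0,0],[255,0,0,0,0]],
])

```text
clock: 21.55
eef_pos: [520.3, -6.1, 63.7]
eef_rot: [2.38, 2.051, 0.0]
force: [0.3, 0.8, -1.4]
gripper_width: 16.9
```

```bash
python3 st.py
```

```text
rail x,y 45.92483567487115 -2.01909951051851 z 63.73058501817931 drag 0.7938739601279166 lat -0.15400979863251413 Fz -1.4369690972140736 torque [-1.21013619e-02 -2.58409330e-02  6.72759816e-06]
```

Blade is freely in the slot mouth. Now feel along in 6 mm calls.

Call:
play_rows([
  [[255,-0.3,-2,0,0],[255,-0.3,-2,0,0],[255,-0.3,-2,0,0],[255,0,0,0,0],[255,0,0,0,0]],
])

```text
clock: 22.05
eef_pos: [519.4, -12.1, 63.7]
eef_rot: [2.38, 2.051, 0.0]
force: [0.3, 0.4, -0.4]
gripper_width: 17.0
```

Call:
play_rows([
  [[255,-0.3,-2,0,0],[255,-0.3,-2,0,0],[255,-0.3,-2,0,0],[255,0,0,0,0],[255,0,0,0,0]],
])

```text
clock: 22.55
eef_pos: [518.5, -18.1, 63.7]
eef_rot: [2.38, 2.051, 0.0]
force: [0.6, 0.1, -2.1]
gripper_width: 16.7
```

```bash
python3 st.py
```

```text
rail x,y 33.73254907507514 -1.9956575941175707 z 63.70628167119424 drag 0.20754582215504958 lat -0.5777244693085436 Fz -2.114577903389088 torque [-0.03573107 -0.04327115  0.01586169]
```

Call:
play_rows([
  [[255,-0.3,-2,0,0],[255,-0.3,-2,0,0],[255,-0.3,-2,0,0],[255,0,0,0,0],[255,0,0,0,0]],
])

```text
clock: 23.05
eef_pos: [517.6, -24.1, 63.7]
eef_rot: [2.38, 2.051, 0.0]
force: [-0.6, 0.1, -0.8]
gripper_width: 16.9
```

Call:
play_rows([
  [[255,-0.3,-2,0,0],[255,-0.3,-2,0,0],[255,-0.3,-2,0,0],[255,0,0,0,0],[255,0,0,0,0]],
])

```text
clock: 23.55
eef_pos: [516.7, -30.1, 63.7]
eef_rot: [2.38, 2.051, 0.0]
force: [-0.6, -0.5, -1.3]
gripper_width: 16.6
```

```bash
python3 st.py
```

```text
rail x,y 21.618388699325024 -1.9757854042342196 z 63.718174739760286 drag -0.5493646245663063 lat 0.5627419799861347 Fz -1.2710457999416478 torque [ 0.03942881 -0.00522897  0.04263916]
```

Call:
play_rows([
  [[255,-0.3,-2,0,0],[255,-0.3,-2,0,0],[255,-0.3,-2,0,0],[255,0,0,0,0],[255,0,0,0,0]],
])

```text
clock: 24.05
eef_pos: [515.8, -36.1, 63.7]
eef_rot: [2.38, 2.051, 0.0]
force: [-0.3, 0.9, -1.3]
gripper_width: 17.4
```

Call:
play_rows([
  [[255,-0.3,-2,0,0],[255,-0.3,-2,0,0],[255,-0.3,-2,0,0],[255,0,0,0,0],[255,0,0,0,0]],
])

```text
clock: 24.55
eef_pos: [514.9, -42.2, 63.7]
eef_rot: [2.38, 2.051, 0.0]
force: [0.6, 0.4, -1.1]
gripper_width: 16.5
```

```bash
python3 st.py
```

```text
rail x,y 9.456519686925645 -1.956788132956511 z 63.71875594565597 drag 0.45823167393319364 lat -0.5817713994972338 Fz -1.0586590998483656 torque [ 0.0635942  -0.00312472 -0.04742427]
```

Call:
play_rows([
  [[255,0.3,-0.05,0,0],[255,-0.3,-2,0,0],[255,-0.3,-2,0,0],[255,0,0,0,0],[255,0,0,0,0]],
])

```text
clock: 25.05
eef_pos: [514.6, -46.2, 63.7]
eef_rot: [2.38, 2.051, 0.0]
force: [0.1, 0.2, -0.5]
gripper_width: 17.2
```

Call:
play_rows([
  [[255,-0.3,-2,0,0],[255,-0.3,-2,0,0],[255,-0.3,-2,0,0],[255,0,0,0,0],[255,0,0,0,0]],
])

```text
clock: 25.55
eef_pos: [513.8, -52.3, 63.7]
eef_rot: [2.38, 2.051, 0.0]
force: [-0.5, -0.1, -1.9]
gripper_width: 16.8
```

```bash
python3 st.py
```

```text
rail x,y -0.6981895591452059 -2.3390024444525395 z 63.738275950581986 drag -0.1720473779925131 lat 0.4364571854361067 Fz -1.870521384625892 torque [-0.07337158 -0.09658606 -0.04438412]
```

Call:
play_rows([
  [[255,-0.3,-2,0,0],[255,-0.3,-2,0,0],[255,-0.3,-2,0,0],[255,0,0,0,0],[255,0,0,0,0]],
])

```text
clock: 26.05
eef_pos: [513.1, -58.1, 63.8]
eef_rot: [2.379, 2.051, 0.001]
force: [2.1, 1.4, -0.8]
gripper_width: 17.1
```

Call:
play_rows([
  [[255,-0.3,-2,0,0],[255,-0.3,-2,0,0],[255,-0.3,-2,0,0],[255,0,0,0,0],[255,0,0,0,0]],
])

```text
clock: 26.55
eef_pos: [512.3, -63.7, 63.8]
eef_rot: [-2.379, -2.051, -0.002]
force: [3.3, 4.6, -1.0]
gripper_width: 16.9
```

```bash
python3 st.py
```

```text
rail x,y -12.213337377498007 -2.496343030000979 z 63.82237087094339 drag 5.032478576228787 lat -2.5394352173445642 Fz -1.0376304926384237 torque [ 1.10792004 -0.6069236   0.08541981]
```

The shoe is felt from x≈-4 and drag is now 5.0 N. Going on in 1 mm rows.

Call:
play_rows([
  [[255,-0.15,-1,0,0],[255,-0.15,-1,0,0],[255,-0.15,-1,0,0],[255,0,0,0,0],[255,0,0,0,0]],
])

```text
clock: 27.05
eef_pos: [511.9, -66.0, 63.9]
eef_rot: [-2.378, -2.051, -0.004]
force: [2.6, 8.0, -0.6]
gripper_width: 16.9
```

```bash
python3 st.py
```

```text
rail x,y -14.56305840083698 -2.5004153612832347 z 63.866906290583046 drag 8.282207302685086 lat -1.4379111769675557 Fz -0.5835576264938458 torque [ 1.52794556 -0.70083667  0.03387075]
```

Call:
play_rows([
  [[255,0,0,0,0],[255,0,0,0,0]],
])

```text
clock: 27.25
eef_pos: [511.9, -66.0, 63.9]
eef_rot: [-2.378, -2.051, -0.004]
force: [2.5, 6.9, -0.2]
gripper_width: 16.6
```

```bash
python3 st.py
```

```text
rail x,y -14.540696233398194 -2.502123924180502 z 63.8515986486437 drag 7.176623634683132 lat -1.472662416180205 Fz -0.24902107994129496 torque [ 1.54853743 -0.74727262  0.04646818]
```

Drag averages about 7.5 N, snug. I unload the push (about 0.8 mm), soften the grip and check.

Call:
play_rows([
  [[255,0.2,0.4,0,0],[255,0.1,0.4,0,0],[255,0,0,0,0],[255,0,0,0,0]],
])

```text
clock: 27.65
eef_pos: [512.0, -65.9, 63.8]
eef_rot: [-2.379, -2.051, -0.002]
force: [1.9, 5.8, -0.8]
gripper_width: 16.8
```

```bash
python3 st.py
```

```text
rail x,y -14.430038268446395 -2.5201805787226697 z 63.81577201334747 drag 5.993296071870436 lat -1.0743567271287362 Fz -0.7738156997723686 torque [ 1.13806955 -0.55460642  0.05975971]
```

Call:
play_rows([
  [[255,0.1,0.7,0,0],[255,0.1,0.7,0,0],[255,0,0,0,0],[255,0,0,0,0]],
])

```text
clock: 28.05
eef_pos: [512.0, -65.5, 63.8]
eef_rot: [2.379, 2.05, -0.001]
force: [1.1, -0.0, -1.0]
gripper_width: 16.7
```

```bash
python3 st.py
```

```text
rail x,y -14.092784766927508 -2.546970946809264 z 63.775596209084505 drag 0.14614895098610134 lat -1.0503581261386261 Fz -0.9511273740718144 torque [-0.1165508  -0.43300018  0.17211877]
```

Unloaded. Release gently.

Call:
play_rows([
  [[255,0,0,0,0],[255,0,0,0,0],[190,0,0,0,0],[180,0,0,0,0],[160,0,0,0,0]],
], squeeze=20)

```text
clock: 28.55
eef_pos: [511.6, -64.8, 63.6]
eef_rot: [-2.379, -2.051, 0.001]
force: [0.9, 0.7, -0.2]
gripper_width: 31.7
```

Call:
play_rows([
  [[130,0,0,0,0],[90,0,0,0,0],[90,0,0,0,0],[90,0,0,0,0],[90,0,0,0,0]],
])

```text
clock: 29.05
eef_pos: [512.0, -64.9, 63.7]
eef_rot: [2.38, 2.051, 0.0]
force: [0.2, -0.0, 0.3]
gripper_width: 55.4
```

Call:
play_rows([
  [[90,0,0,15,0],[90,0,0,20,0],[90,0,0,30,0],[90,0,0,30,0],[90,0,0,0,0]],
])

```text
clock: 29.55
eef_pos: [514.6, -65.6, 162.9]
eef_rot: [2.375, 2.047, 0.006]
force: [0.6, 0.4, 0.1]
gripper_width: 55.4
```

```bash
python3 fit.py
python3 - <<'E'
from h import *
p=cv2.imread("pics/fit.png");b=robot.read_camera("scene")["image"][180:300,260:420]
H=np.zeros((480,800,3),np.uint8);H[:,:310]=p[:,165:475];H[:360,320:800]=cv2.resize(b,None,fx=3,fy=3,interpolation=2);cv2.imwrite("pics/w8.png",H)
E
```

```text
rail x,y -13.782737834654029 -5.143042499735188 z 162.93999950150572 drag 0.46553743739235476 lat -0.5656431713426812 Fz 0.08805064705692264 torque [-0.02534805 -0.00078559 -0.05427644]
[  10   61  122   76 3004]
cost 1.0000000000000122 x,y,z,yaw,pitch,roll [159.144   1.738  12.      0.     -0.     -0.366]
handle centre rail [159.14406555  27.47306896  79.24368083]
```

View pics/w8.png

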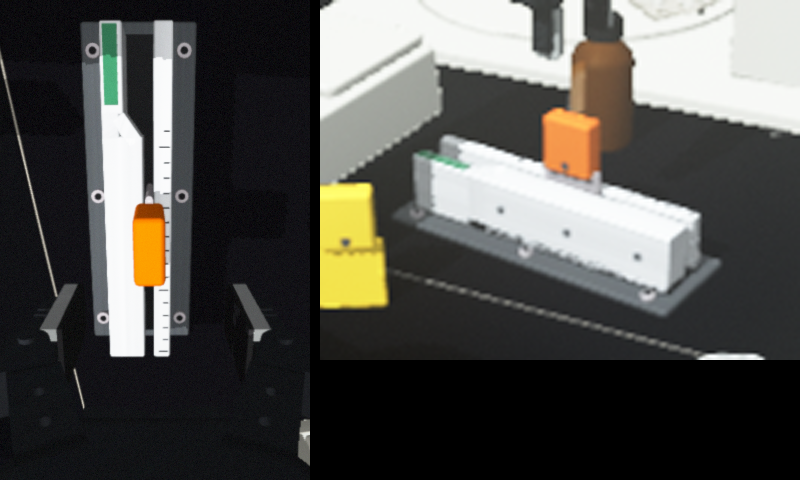

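The blade stands released in the slot: handle at (149,245) in the wrist view and (571,145) in the scene crop, with the hand clear. The automatic fit had locked onto the yellow one, so I redo it windowed with both cameras to check tilt.

Run:
```python
from fit import *
ps=[robot.read_camera("wrist"),robot.read_camera("scene")];q0=np.array([-14.5,-2.5,12.5,0,0,0])
ms=[]
for p in ps:
    c=hull(p,q0).reshape(-1,2);l,t=c.min(0).astype(int)-10;r,b=c.max(0).astype(int)+10
    m=cv2.inRange(cv2.cvtColor(p["image"],cv2.COLOR_BGR2HSV),(2,130,70),(19,255,255));k=np.zeros_like(m);k[t:b,l:r]=1;ms.append(m*k//255)
    # fill holes
    ms[-1]=cv2.morphologyEx(ms[-1],cv2.MORPH_CLOSE,np.ones((7,7)));print(ms[-1].sum())
def cost(v):
    q,sh=v[:6],v[6:8];c=0
    for i,(p,m) in enumerate(zip(ps,ms)):
        h=hull(p,q)+(sh if i else 0);r=np.zeros((1920,2560),np.uint8);cv2.fillConvexPoly(r,np.round(h*64+24).astype(np.int32),1,shift=4)
        c+=np.abs(cv2.resize(r.astype(np.float32),(640,480),interpolation=3)-m).sum()/m.sum()
    return c+.001*(q[2]-12.5)**2+.0005*(sh@sh)
v0=np.r_[q0,0,0];best=min((minimize(cost,v0+np.r_[0,0,0,0,pt,rl,0,0],method="Nelder-Mead",options=dict(initial_simplex=v0+np.r_[0,0,0,0,pt,rl,0,0]+np.vstack([np.zeros(8),np.diag([3,3,2,.05,.08,.08,2,2])]),maxiter=500)) for pt in(-.1,0,.1) for rl in(-.05,.05)),key=lambda r:r.fun)
print(best.fun,best.x.round(3))
for pt in(-.15,-.1,-.05,0,.05,.1,.15):
    w=best.x.copy();w[4]=pt;print(pt,round(cost(w),3))
```

```text
2622
396
0.1915279212269522 [-12.797   0.029  11.29   -0.013   0.      0.023  -0.207  -1.24 ]
-0.15 0.915
-0.1 0.639
-0.05 0.374
0 0.195
0.05 0.404
0.1 0.69
0.15 0.987
```

Upright (pitch ≈0, roll ≈0.02), at the floor. Handing in.

```bash
python3 -c "
from plant import robot
print(robot.sense()['force']);print(robot.sign_off())"
```

```text
[-0.45493973 -0.73936694  0.29016329]
the job is handed in; nothing more can be done
None
```

I took the large orange blade from the blue stand and set it on the bay floor (floor contact felt at +5.6 N, then +8.6 N). I slid it into the slot and met the shoe at about x = -4 mm. I stopped at x ≈ -14.5 mm with 7–8 N of drag, took the push off, let go and handed in at about 30 s.

**What went wrong on the way:** on the first slide the 30 N grip was too weak. The blade stuck in the bay and pivoted, and it leaned about 0.28 rad after I let go. I stood it up again with the open jaws, gripped it lower at 110 N, pressed it back onto the bay floor and repeated the slide without trouble.

**Last checks:**
- **Pose:** the two-camera fit puts the blade at x ≈ -13 mm, z ≈ 11 mm, with pitch about 0 and roll about 0.02 rad. The fitted y was about 0, against the -2.5 mm felt at the wall, within camera error.
- **Force:** the drag readings were 8.3 and 7.2 N. The final pinch force after letting go was not measured directly.
- **Surroundings:** the hand was clear of everything. I never steered near the beakers or the bottle, but did not measure their positions at the end.
- **Fits that failed:** two other automatic pose fits came out useless, so I did not use them. One had locked onto the yellow look-alike.

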